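# Clamp a heel block in the torque-knob vice

### The job

Stand the brown heel block with the red rubber top upright on the bed of the green heel vice, between its two steel jaws and centred on their width, and let go of it. Then turn the black knob clockwise until the jaws grip the block and the knob's ratchet slips; stop right after its first click, before a second, and take the hand away, leaving the block clamped, upright and down on the bed. Handle the block and the knob gently (grip or push with less than about 40 N), and leave the other things on the bench where they are.

Things in the scene. Friction and masses are not known exactly. Their poses are not given: they have to be found in the camera images.
- heel_mid (a point): Centre (half-way up) of the loose heel block to clamp: brown stacked leather, red rubber top, 36 mm (its x) x 44 mm (its y) x 52 mm tall (z), about 90 g. Its 44 mm length goes along the jaw axis; grip it across the 36 mm width. It starts upright on the bench in one of three places shared with two blocks of the same size.
- heel: The same brown heel block; origin at the centre of its underside, z up.
- bed (a point): Point on the top of the green vice's flat bed, 16 mm above the bench, on the jaws' middle line, mid-way in the opening to within 3 mm. Axes: y is the jaw axis, from the moving jaw (and knob) to the stop jaw; x across the jaws; z up. Bed 90 mm (x) x 240 mm (y). Both jaws are 60 mm wide (x) and 30 mm tall. The open moving jaw's gripping face is at y = -26 mm. Bolted down.
- stop_face (a point): Middle of the lower edge of the fixed stop jaw's gripping face, at bed height; same axes as the bed. Its place along the jaw axis differs each time, so that the open jaws stand 50 to 54 mm apart; the block is put in with 3 to 5 mm free at each end.
- knob_grip (a point): Point on the upright axis of the black torque knob, at grip height, 125 mm above the bench. The grip is an upright bar 46 mm long (its x; white line at the -x end), 14 mm thick (its y; close the fingers along y), from 25 mm below to 16 mm above the point, over a disc 33 mm across. Turns with the knob. Clockwise from above closes the jaw; 1.2 to 3.7 rad does it, in several grasps.
- collar_top (a point): Centre of the top of the steel collar, 52 mm across, under the knob, 91 mm above the bench; it turns with the knob until the ratchet slips. The first 0 to 1.6 rad is free play, different each time; then a full turn moves the jaw 30 mm. Turning takes 0.13 N m or less until the jaws grip; then the torque climbs to about 0.35 N m and drops at the click. The gearbox below is 70 x 70 x 60 mm.
- clutch (a joint): Slip of the black knob against the steel collar under it, rad, clockwise positive: near 0 while the ratchet holds. It winds up to about 0.25 and then snaps to about 0.52: the first click. Half a radian of turning later a second click would take it to 1.05. Seen as the angle between the white line on the knob and the red line on the collar. Wound up short of a click, it springs back when let go.
- jaw: The steel moving jaw, 60 x 16 x 30 mm; origin under its centre, its gripping face 8 mm along +y from it. Driven by the knob.
- heel_black_mid (a point): Centre of a black heel block of the same size; leave it.
- heel_pale_mid (a point): Centre of a pale heel block with a white top, same size; leave it.
- tape: Roll of paper tape, 96 mm across, 24 mm tall, lying flat; origin under its centre; leave it.
- jar_mid (a point): Middle of a glue jar, 72 mm across, 62 mm tall; leave it.
- hammer: Hammer, 260 mm long, lying on the bench; leave it.
- brush: Brush lying on the bench; leave it.
- tin: Round tin, 72 mm across, 45 mm tall; leave it.
- vice: The whole vice; origin under the centre of its bed on the bench, 38 mm along -y from the bed point; same axes.
There are look-alikes about, which are no part of the job. There is more than one size of the heel; the job needs the smaller.

How it is judged (in metres and radians):
On the way, in this order (a step that is already met when the one before it is completed fails the run):
1. the brown block stands upright on the bed between the jaws and is let go, before the ratchet has slipped (x of heel_mid in the frame of bed between -0.012 and 0.012 m and y of heel_mid in the frame of bed between -0.025 and 0.03 m and z of heel_mid in the frame of bed between 0.0225 and 0.0295 m and angle between heel_mid's own z axis and vertical below 0.09 rad and contact force between the fingers and heel below 0.1 N and value of joint clutch below 0.1 rad), for 0.2 s.
2. the jaw grips the block and the knob's ratchet has slipped a click (contact force between jaw and heel above 8 N and value of joint clutch above 0.35 rad), for 0.1 s.
At the end, for the whole second after the job is handed in: The brown block stands at rest between the jaws, upright within 0.09 rad, its underside on the bed within 3.5 mm, its centre within 12 mm of the jaws' middle line and let go; the moving jaw presses it with more than 8 N; the ratchet has slipped 0.35 to 1.0 rad (one click) (all of step 2 and x of heel_mid in the frame of bed between -0.012 and 0.012 m and y of heel_mid in the frame of bed between -0.025 and 0.03 m and z of heel_mid in the frame of bed between 0.0225 and 0.0295 m and angle between heel_mid's own z axis and vertical below 0.09 rad and contact force between the fingers and heel below 0.1 N and value of joint clutch below 1 rad and linear speed of heel below 0.01 m/s); the robot touches nothing.
It fails at once if the ratchet is driven on to a second click (slip over 1.0 rad) (value of joint clutch above 1 rad).
It fails at once if the block is gripped or pressed by the fingers with more than 100 N (contact force between the fingers and heel above 100 N).
It fails at once if the vice, its jaws or its knob are gripped or pushed with more than 100 N (contact force between any of the arm, the fingers and vice above 100 N).
It fails at once if another thing on the bench is shifted by over 30 mm (distance of any of heel_black_mid, heel_pale_mid, tape, jar_mid, hammer, brush, tin from where it was at the start of the episode above 0.03 m).
It also fails if it takes over 72 s, if anything falls off the work surface, if the arm or the gripper's body presses on something with over 40 N, if the wrist force passes 120 N, or if a joint passes its speed limit or range.

### The arm

A 6-joint arm with a two-finger parallel gripper is mounted at the origin on the work surface. World frame = base frame: x ahead of the robot, y to its left, z up, the work surface at z = 0. Lengths are in mm, angles in rad, forces in N, time in s.
With the tool pointing down it reaches from about 200 to 875 mm from the base axis. Payload 3.4 kg.
Tool frame: the origin (TCP) lies between the finger pads; the fingertips stand 11 mm ahead of it and the grasp point (between the pads) lies 8 mm behind it; z points along the fingers, y is the line along which they close (so a half turn about z gives the same grasp; the last joint's range is limited). The gripper opens to 94 mm and grips with 3 to 60 N. Pads are 16 mm wide; open, the fingers measure 119 mm over their backs; the gripper's body (75 mm by 177 mm) begins 78 mm behind the grasp point.
Start: joints at [1.152, 0.276, 1.505, -0, 1.361, -0.121], TCP at [168.732, 549.721, 216.493] pointing down, gripper open.
Joint ranges: [-2.89, 2.89], [-0.75, 2.08], [0.22, 2.7], [-1.18, 4.32], [0.11, 2.71], [-2.7, 2.7]. Speed limits (rad/s): [2.57, 2.57, 3.14, 3.14, 3.14, 3.14].

### API

Orientations are given as a 3x3 rotation matrix whose columns are the frame's x, y, z axes.
In Python, from station import r gives the robot as it stands. The module is installed in compiled form; this text tells all that it offers.
- The arm moves only by the shell command python3 -m inch 'ROWS' [FORCE]. ROWS is JSON, a list of rows, each a list of 5 numbers: the shift along the tool's x, y, z in units of 40 mm (1.0 is 40 mm), then the turn about the tool's z in units of 6 degrees (1.0 is 6 degrees), then the closure in counts, from 0 (fully open) to 255 (shut). In form: [[tx, ty, tz, roll, claw], ...]. A call has 1 to 5 rows; each row is the pose to reach, as a shift and turn from the pose commanded when the call began, along the tool's axes at that moment; what a row does not reach only later rows make up. A row lasts 1/12 s, in which the tool goes at most 41.7 mm and 7.16 degrees, less where a joint would pass 70% of its speed; a pose out of reach is approached as far as the arm can. A call with a gripper value outside its range is refused whole. The fingers move at their own pace and stop on an object; FORCE is the grip in N (left out, the last holds). Time passes only in rows, so rows that repeat a pose let the fingers close. It gives the time, the measured TCP pose, the force, the opening and the grip force at its end, in the units of the state.
- r.observe(): the state, without advancing time (a new reading comes with each control period).
- r.capture(name): name is "side" or "top"; returns (picture, depth): 384x512x3 uint8, red, green, blue; 384x512 float32, mm along the optical axis (not along the pixel's ray), 0 where there is no reading.
- r.calibration(name): a dict with "camera_matrix" (3x3 intrinsics, pixels), "k1" (the pictures are not rectified: a ray, as slopes to the right and down, at radius r is drawn at 1 + k1 r^2 times it, then the intrinsics apply), "rvec" (rotation vector, rad) and "tvec" (3), from world to camera coordinates, as OpenCV has them. Camera axes: x right, y down, z forward; pixel columns grow to the right and rows downward; lengths in mm; the calibration is good to about 2 mm. A picture is of the moment at which its call begins. calibration takes no time and is no camera call.
- r.finish_job(): hands the job in; it is judged then, once.
The state is a dict: "time_s": time; "joints": joint angles; "qd": joint speeds; "joint_torque": joint torques, N m; "ee_pos": TCP position; "orientation": TCP orientation; "wrist_force": force on the tool from outside, world axes, zero at the start; "moment": the same for the moment, N m; "grip_width": opening from 0.0 (shut) to 1.0 (fully open); "gripper_force": force on a finger pad.
Only numpy, scipy, OpenCV 4.12 (cv2) and the standard library are available. Lean on these libraries where they do the work, as an engineer would, in place of code of your own. Each camera call takes 0.05 s, during which the arm holds its last target. There are 200 camera calls.

## Working session

There is one attempt and no reset: what is moved stays moved. The work goes in short steps, Python scripts to look and compute and a shell command to move; the robot and the scene stay as the last step left them, time stands still between calls to the robot, and variables do not carry over. Pictures are saved under pics/ and viewed, at most 10 in all, crops included, and the job is handed in when it is done.

```bash
mkdir -p pics
cat > h.py <<'E'
import numpy as np, cv2
from station import r
def cal(n):
    c=r.calibration(n); K=np.array(c["camera_matrix"],float); R=cv2.Rodrigues(np.array(c["rvec"],float))[0]
    return K,float(c["k1"]),R,np.array(c["tvec"],float).ravel()
def rays(n,px):
    K,k1,R,t=cal(n); d=np.array([k1,0,0,0,0.])
    u=cv2.undistortPoints(np.array(px,float).reshape(-1,1,2),K,d).reshape(-1,2)
    return -R.T@t,np.c_[u,np.ones(len(u))],R,t
def at_z(n,px,z):   # intersect pixels with height z
    o,u,R,t=rays(n,px); w=u@R; return o+w*((z-o[2])/w[:,2])[:,None]
def at_d(n,px,D):   # using depth image
    o,u,R,t=rays(n,px); return np.array([R.T@(q*D[int(p[1]),int(p[0])]-t) for q,p in zip(u,px)])
def cloud(n,D):
    h,w=D.shape; g=np.stack(np.meshgrid(np.arange(w),np.arange(h)),-1).reshape(-1,2)
    o,u,R,t=rays(n,g); return ((u*D.reshape(-1,1)-t)@R).reshape(h,w,3)
def proj(n,P):
    K,k1,R,t=cal(n); return cv2.projectPoints(np.array(P,float).reshape(-1,1,3),cv2.Rodrigues(R)[0],t,K,np.array([k1,0,0,0,0.]))[0].reshape(-1,2)
def snap(n):
    im,D=r.capture(n); return im,D
def save(f,im): cv2.imwrite("pics/"+f,cv2.cvtColor(im,cv2.COLOR_RGB2BGR))
E
python3 - <<'E'
from h import *
for n in("side","top"):
    im,D=snap(n); save(n+"0.png",im); np.savez(n+"0.npz",im=im,D=D); K,k,R,t=cal(n); print(n,K.tolist(),k,(-R.T@t).round(),R.round(2).tolist())
s=r.observe(); print(s)
E
```

```text
side [[371.2855752134211, 0.0, 263.26817613820305], [0.0, 371.2855752134211, 185.82635196697245], [0.0, 0.0, 1.0]] -0.021065929547814367 [465. 816. 650.] [[-0.99, -0.17, 0.01], [-0.1, 0.54, -0.83], [0.13, -0.82, -0.55]]
top [[417.7201910713291, 0.0, 247.03055527677708], [0.0, 417.7201910713291, 196.6245939463454], [0.0, 0.0, 1.0]] -0.022080634603895876 [ 465.  -54. 1355.] [[0.02, -1.0, 0.0], [-0.99, -0.02, -0.11], [0.11, -0.0, -0.99]]
{'time_s': 0.1, 'joints': array([ 1.15200856e+00,  2.76485561e-01,  1.50594532e+00,  1.30951291e-05,
        1.36070374e+00, -1.21008335e-01]), 'qd': array([-0.00030862, -0.00338043, -0.00238687, -0.00229169,  0.00051075,
        0.00059585]), 'joint_torque': array([ 1.41882887e-03, -4.05452764e+01, -2.37780654e+01,  7.02857785e-02,
        2.98779714e-02, -3.65958340e-05]), 'ee_pos': array([168.51769359, 549.26321222, 215.74196637]), 'orientation': array([[-9.55989488e-01,  2.93400223e-01, -6.38744006e-04],
       [ 2.93400851e-01,  9.55988479e-01, -1.40350080e-03],
       [ 1.98844463e-04, -1.52914005e-03, -9.99998811e-01]]), 'wrist_force': array([-0.47276722,  0.79325961,  0.82680033]), 'moment': array([0.0051154 , 0.02202008, 0.0272972 ]), 'gripper_force': 0.0, 'grip_width': 1.0000967093884547}
```

View pics/top0.png

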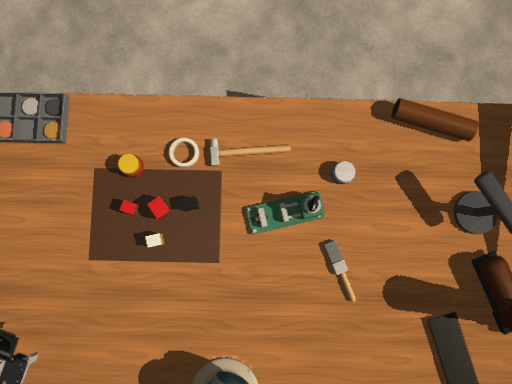

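View pics/side0.png

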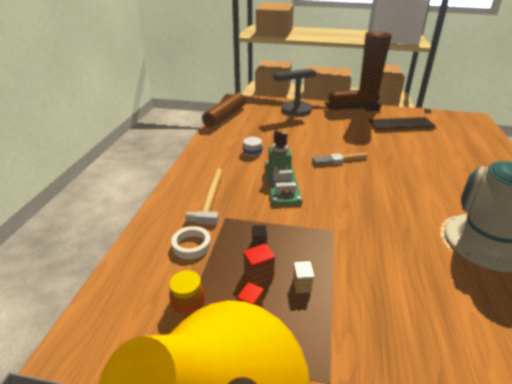

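Top view: there are two red-topped candidates, a smaller one at (128,207) and a larger one at (158,207). The black block is at (184,203), the pale one at (153,240). The vice runs from (248,220) to (323,205), with its knob at (313,203). The smaller red block should be the right one, so I'll check it in a close crop with sizes.

Run:
```python
from h import *
z=np.load("top0.npz"); im,D=z["im"],z["D"]; P=cloud("top",D)
a=cv2.resize(im[180:260,90:210],None,fx=5,fy=5,interpolation=cv2.INTER_CUBIC)
b=cv2.resize(im[180:240,240:335],None,fx=5,fy=5,interpolation=cv2.INTER_CUBIC)
c=np.zeros((400,600,3),np.uint8);c[:]=a; save("crA.png",c); save("crB.png",b)
hsv=cv2.cvtColor(im,cv2.COLOR_RGB2HSV)
red=((hsv[...,0]<8)|(hsv[...,0]>172))&(hsv[...,1]>180)&(hsv[...,2]>120)
red[:180]=0;red[240:]=0;red[:,:100]=0;red[:,220:]=0
n,l,st,ce=cv2.connectedComponentsWithStats(red.astype(np.uint8))
for i in range(1,n):
    if st[i,4]<15: continue
    m=l==i; print(ce[i],st[i],"depth z",np.percentile(P[m][:,2],[10,50,90]).round(1),"xy",np.median(P[m],0).round(1))
    w=at_z("top",np.argwhere(m)[:,::-1],np.median(P[m][:,2]))
    print(cv2.minAreaRect(w[:,:2].astype(np.float32)))
for p in[(128,207),(158,207),(184,203),(153,240),(262,217),(313,203),(284,213),(296,211)]:
    print(p,P[p[1],p[0]].round(1))
```

```text
[157.98979592 207.02040816] [147 196  23  23 294] depth z [63.4 67.6 70.8] xy [569.5 219.5  67.6]
((569.4739990234375, 219.23748779296875), (59.32484817504883, 47.647438049316406), 35.98026657104492)
[127.83030303 206.72121212] [120 200  17  15 165] depth z [48.9 52.5 56.3] xy [568.9 317.1  52.5]
((569.6531372070312, 316.91973876953125), (45.241493225097656, 35.46592330932617), 73.11587524414062)
(128, 207) [568.6 317.   50.8]
(158, 207) [569.5 219.4  67.1]
(184, 203) [585.  141.3  54.5]
(153, 240) [467.7 233.5  51.4]
(262, 217) [ 547.2 -103.6   49.7]
(313, 203) [ 585.8 -248.3  141.8]
(284, 213) [ 561.5 -172.4   48.2]
(296, 211) [ 571.2 -214.    15.1]
```

View pics/crA.png

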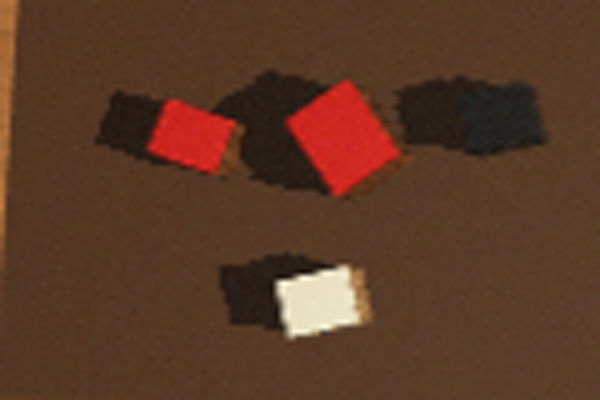

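View pics/crB.png

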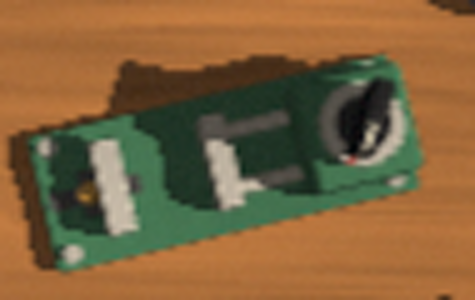

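The small red block measures 45 x 35 mm with its top at 52 mm, so it is the one to clamp; the larger is 59 x 48 mm with its top at 67 mm. The vice's stop jaw is at about (262,217), its moving jaw at (285,215) and the knob at (313,203). Next I'll measure the vice and knob and cross-check heights from the side view.

Run:
```python
from h import *
z=np.load("top0.npz"); im,D=z["im"],z["D"]; P=cloud("top",D)
hsv=cv2.cvtColor(im,cv2.COLOR_RGB2HSV)
roi=np.zeros(im.shape[:2],bool); roi[185:240,240:330]=1
steel=roi&(hsv[...,1]<70)&(hsv[...,2]>130)
n,l,st,ce=cv2.connectedComponentsWithStats(steel.astype(np.uint8))
for i in range(1,n):
    if st[i,4]<12: continue
    m=l==i; w=at_z("top",np.argwhere(m)[:,::-1],46.)
    print("steel",ce[i].round(1),st[i],"z",np.median(P[m][:,2]).round(1),cv2.minAreaRect(w[:,:2].astype(np.float32)), w.mean(0).round(1))
# green bed
g=roi&(hsv[...,0]>55)&(hsv[...,0]<95)&(hsv[...,1]>80)
w=at_z("top",np.argwhere(g)[:,::-1],16.); print("green",cv2.minAreaRect(w[:,:2].astype(np.float32)))
# low (-x) long edge, fit line; stop end edge
e=[(c,np.where(g[:,c])[0].max()+.5) for c in range(258,318)]; w=at_z("top",e,16.)
for _ in range(2):
    k=np.polyfit(w[:,1],w[:,0],1); res=w[:,0]-np.polyval(k,w[:,1]); w=w[abs(res)<4]
print("edge dir deg",np.degrees(np.arctan2(1,k[0])),"x at y=-170",np.polyval(k,-170),res.std())
e=[(np.where(g[y])[0].min()-.5,y) for y in range(211,229)]; w=at_z("top",e,16.)
k=np.polyfit(w[:,0],w[:,1],1); print("end edge slope deg",np.degrees(np.arctan(k[0])),"y at x=550",np.polyval(k,550))
# knob: points above 110 mm
m=roi&(P[...,2]>118)&(P[...,2]<160); q=P[m]; print("knob",len(q),q.mean(0).round(1),np.median(q,0).round(1)); 
wk=at_z("top",np.argwhere(m)[:,::-1],141.); print(cv2.minAreaRect(wk[:,:2].astype(np.float32)))
m=roi&(P[...,2]>84)&(P[...,2]<98); wk=at_z("top",np.argwhere(m)[:,::-1],91.);print("collar",cv2.minEnclosingCircle(wk[:,:2].astype(np.float32)))
# side
z=np.load("side0.npz"); im2,D2=z["im"],z["D"]; P2=cloud("side",D2); h2=cv2.cvtColor(im2,cv2.COLOR_RGB2HSV)
red=((h2[...,0]<8)|(h2[...,0]>172))&(h2[...,1]>180)&(h2[...,2]>120); red[:275]=0; red[305:]=0; red[:,:225]=0; red[:,275:]=0
q=P2[red]; print("side red",len(q),np.median(q,0).round(1), np.argwhere(red).mean(0))
m=(P2[...,0]>480)&(P2[...,0]<650)&(P2[...,1]<-60)&(P2[...,1]>-320)
for lo,hi in((38,54),(110,160)):
    s=m&(P2[...,2]>lo)&(P2[...,2]<hi); q=P2[s]; print("side",lo,len(q),q.mean(0).round(1),q.max(0).round(1))
```

```text
steel [317.8 206.7] [311 200  11  13  51] z 88.4 ((582.8079223632812, -277.2709045410156), (18.464767456054688, 47.480384826660156), 60.36787414550781) [ 584.1 -278.9   46. ]
steel [262.4 216.9] [258 208  10  19 116] z 45.5 ((548.171142578125, -104.75660705566406), (58.567787170410156, 19.05103874206543), 15.09432601928711) [ 547.7 -104.9   46. ]
steel [285.2 214.6] [281 208  12  14  79] z 46.4 ((560.3167114257812, -179.407958984375), (42.642669677734375, 27.882307052612305), 19.279001235961914) [ 556.7 -176.3   46. ]
steel [254.4 230.4] [253 229   4   4  15] z 18.2 ((504.6799621582031, -81.1441650390625), (9.353423118591309, 9.39595890045166), 1.3249098062515259) [505.  -80.8  46. ]
green ((567.2163696289062, -178.07032775878906), (87.56793975830078, 242.51763916015625), 14.371614456176758)
edge dir deg 104.70224409244291 x at y=-170 520.1311924793739 0.939515048711186
end edge slope deg 14.744089795437503 y at x=550 -60.65813322491417
knob 88 [ 586.4 -250.4  139.6] [ 585.8 -250.8  141.2]
((586.4962768554688, -250.08506774902344), (16.399349212646484, 46.6206169128418), 74.45993041992188)
collar ((587.23388671875, -252.1632843017578), 25.326515197753906)
side red 350 [568.6 318.7  52.9] [292.22285714 250.42285714]
side 38 333 [ 562.9 -163.    45.2] [619.9 -87.8  54. ]
side 110 154 [ 584.5 -248.1  129. ] [ 606.8 -238.8  144.3]
```

Run:
```python
from h import *
im,D=snap("top"); save("k.png",cv2.resize(im[185:240,240:330],None,fx=8,fy=8,interpolation=cv2.INTER_CUBIC))
z=np.load("side0.npz"); save("s.png",cv2.resize(z["im"][120:215,235:330],None,fx=6,fy=6,interpolation=cv2.INTER_CUBIC))
```

```text
(no output)
```

View pics/k.png

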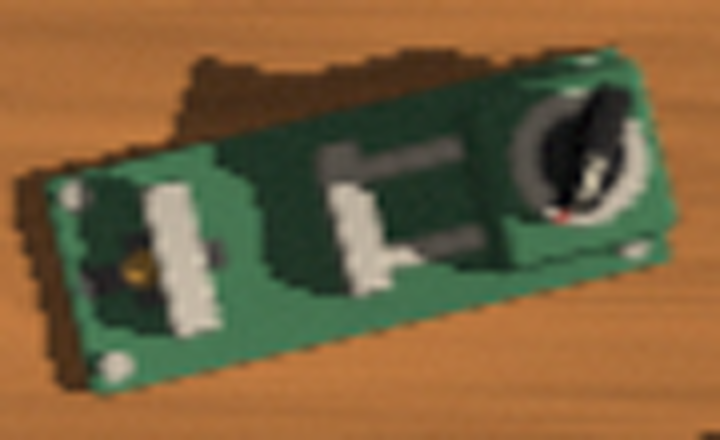

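```bash
cat > prof.py <<'E'
from h import *
from scipy.ndimage import map_coordinates
th=np.radians(104.7); uy=np.array([np.cos(th),np.sin(th)]); ux=np.array([uy[1],-uy[0]])
def prof(im,n,z,a,bs):
    P=np.array([[*(a*ux+b*uy),z] for b in bs]); p=proj(n,P)
    return map_coordinates(im.astype(float).mean(2),[p[:,1],p[:,0]],order=1)
def cross(f,bs,t):
    s=f>t; i=np.where(s[1:]!=s[:-1])[0]
    return [(round(float(bs[k]+(t-f[k])/(f[k+1]-f[k])*(bs[k+1]-bs[k])),1),'+' if f[k+1]>f[k] else '-') for k in i]
E
python3 - <<'E'
from prof import *
im=np.load("top0.npz")["im"]; bs=np.arange(-330,-215,.5)
for a in(483,489,495,501,507,513): print(a,cross(prof(im,"top",46,a,bs),bs,135))
# along x across jaws, at b of jaws
as_=np.arange(455,550,.5)
for b in(-245,-241,-237):
    P=np.array([[*(a*ux+b*uy),46] for a in as_]);p=proj("top",P);f=map_coordinates(im.astype(float).mean(2),[p[:,1],p[:,0]],order=1);print(b,cross(f,as_,145))
E
```

```text
483 [(-329.7, '+'), (-303.6, '-'), (-248.8, '+'), (-231.4, '-')]
489 [(-318.9, '+'), (-303.4, '-'), (-249.9, '+'), (-232.5, '-')]
495 [(-317.9, '+'), (-303.9, '-'), (-248.9, '+'), (-231.5, '-')]
501 [(-317.3, '+'), (-303.2, '-'), (-249.3, '+'), (-232.3, '-')]
507 [(-317.7, '+'), (-304.3, '-'), (-248.6, '+'), (-231.9, '-')]
513 [(-314.2, '+'), (-303.2, '-'), (-248.9, '+'), (-232.0, '-')]
-245 [(474.5, '+'), (532.1, '-')]
-241 [(475.0, '+'), (532.9, '-')]
-237 [(474.2, '+'), (532.5, '-')]
```

```bash
cat > rel.py <<'E'
import sys; from h import *
def rel(x,y,z,psi):  # target TCP (mm) and tool-y heading (deg, mod 180 is free)
    s=r.observe(); R=np.array(s["orientation"]); p=np.array(s["ee_pos"])
    d=R.T@(np.array([x,y,z])-p)/40; cur=np.degrees(np.arctan2(R[1,1],R[0,1]))
    roll=(cur-psi+180)%360-180
    print("t",round(s["time_s"],2),"tcp",p.round(1),"psi",round(cur,1),"j6",round(float(s["joints"][5]),2),"w",round(s["grip_width"]*94,1),"gf",round(s["gripper_force"],1),"F",s["wrist_force"].round(1),"Mz",s["moment"].round(3),"tiltz",R[:,2].round(3))
    print("MOVE",d.round(2),"roll",round(roll/6,2))
if __name__=="__main__": rel(*map(float,sys.argv[1:5]))
E
python3 rel.py 569.5 317 150 -17
```

```text
t 0.15 tcp [168.6 549.3 215.8] psi 72.9 j6 -0.12 w 94.1 gf 0.0 F [0.3 0.2 0.4] Mz [-0.011 -0.033 -0.018] tiltz [-0.001 -0.001 -1.   ]
MOVE [-11.29  -2.61   1.65] roll 14.99
```

```bash
python3 -m inch '[[-11.3,-2.6,0.5,0,0],[-11.3,-2.6,0.5,0,0],[-11.3,-2.6,0.5,0,0],[-11.3,-2.6,0.5,0,0],[-11.3,-2.6,0.5,0,0]]' ; python3 rel.py 569.5 317 150 -17
```

```text
time_s: 0.57
ee_pos: [350.1, 444.4, 207.2]
orientation: [[-0.956, 0.293, -0.0], [0.293, 0.956, -0.0], [0.0, -0.0, -1.0]]
wrist_force: [0.7, 1.5, -0.2]
grip_width: 0.998
gripper_force: 0.0
t 0.57 tcp [350.1 444.4 207.2] psi 73.0 j6 -0.49 w 93.9 gf 0.0 F [ 0.7  1.5 -0.2] Mz [ 0.002  0.032 -0.022] tiltz [-0. -0. -1.]
MOVE [-6.18 -1.44  1.43] roll 15.0
```

```bash
python3 -m inch '[[-6.2,-1.4,1.4,15,0],[-6.2,-1.4,1.4,15,0],[-6.2,-1.4,1.4,15,0],[-6.2,-1.4,1.4,15,0],[-6.2,-1.4,1.4,15,0]]' ; python3 rel.py 569.5 317 150 -17
```

```text
time_s: 0.98
ee_pos: [526.9, 343.1, 162.0]
orientation: [[-0.598, 0.801, -0.001], [0.801, 0.598, 0.0], [0.0, -0.0, -1.0]]
wrist_force: [-0.2, 0.7, -0.2]
grip_width: 1.0
gripper_force: 0.0
t 0.98 tcp [526.9 343.1 162. ] psi 36.8 j6 -0.18 w 94.0 gf 0.0 F [-0.2  0.7 -0.2] Mz [-0.012  0.019 -0.006] tiltz [-0.001  0.    -1.   ]
MOVE [-1.16  0.46  0.3 ] roll 8.96
```

```bash
python3 -m inch '[[-1.1,0.4,0.3,9,0],[-1.1,0.4,0.3,9,0],[-1.1,0.4,0.3,9,0],[-1.1,0.4,0.3,9,0],[-1.1,0.4,0.3,9,0]]' >/dev/null; python3 rel.py 569.5 317 150 -17;  python3 -m inch '[[0,0,0,3,0],[0,0,0,3,0],[0,0,0,3,0],[0,0,0,3,0],[0,0,0,3,0]]' >/dev/null; python3 rel.py 569.5 317 26 -17
```

```text
t 1.4 tcp [565.  318.4 149.8] psi 0.9 j6 0.39 w 94.0 gf 0.0 F [-0.1 -0.7 -0.1] Mz [-0.028  0.105 -0.064] tiltz [-0.001 -0.    -1.   ]
MOVE [-0.04  0.11 -0.01] roll 2.98
t 1.82 tcp [564.7 319.  150.4] psi -16.6 j6 0.7 w 94.5 gf 0.0 F [-0.6  0.2  0.1] Mz [-0.072  0.086  0.047] tiltz [-0.001 -0.    -1.   ]
MOVE [-0.01  0.13  3.11] roll 0.07
```

```bash
python3 -m inch '[[0,0.13,0.6,0,0],[0,0.13,1.4,0,0],[0,0.13,2.2,0,0],[0,0.13,2.8,0,0],[0,0.13,3.1,0,0]]' ; python3 rel.py 569.5 317 26 -17; python3 -m inch '[[0,0,0,0,100],[0,0,0,0,140],[0,0,0,0,170],[0,0,0,0,190],[0,0,0,0,190]]' 15; python3 rel.py 569.5 317 26 -17
```

```text
time_s: 2.23
ee_pos: [567.5, 316.6, 23.1]
orientation: [[0.286, 0.958, -0.006], [0.958, -0.286, -0.002], [-0.004, -0.005, -1.0]]
wrist_force: [-0.7, -0.8, -0.1]
grip_width: 0.998
gripper_force: 0.0
t 2.23 tcp [567.5 316.6  23.1] psi -16.6 j6 0.69 w 93.8 gf 0.0 F [-0.7 -0.8 -0.1] Mz [-0.099  0.093 -0.044] tiltz [-0.006 -0.002 -1.   ]
MOVE [ 0.02  0.04 -0.07] roll 0.07
time_s: 2.65
ee_pos: [571.0, 318.1, 28.5]
orientation: [[0.287, 0.958, 0.003], [0.958, -0.287, 0.001], [0.002, 0.003, -1.0]]
wrist_force: [0.1, -0.2, -0.5]
grip_width: 0.683
gripper_force: 0.0
t 2.65 tcp [571.  318.1  28.5] psi -16.7 j6 0.69 w 64.2 gf 0.0 F [ 0.1 -0.2 -0.5] Mz [-0.062  0.096  0.001] tiltz [ 0.003  0.001 -1.   ]
MOVE [-0.04 -0.03  0.06] roll 0.06
```

```bash
python3 -m inch '[[0,0,0.05,0,190],[0,0,0.05,0,190],[0,0,0.05,0,190],[0,0,0.05,0,190],[0,0,0.05,0,190]]' 15; python3 rel.py 569.5 317 26 -17; python3 -m inch '[[0,0,0,0,190],[0,0,0,0,190],[0,0,0,0,190],[0,0,0,0,190],[0,0,0,0,190]]' 15 >/dev/null; python3 rel.py 569.5 317 26 -17
```

```text
time_s: 3.07
ee_pos: [569.8, 317.6, 24.8]
orientation: [[0.287, 0.958, -0.0], [0.958, -0.287, 0.0], [0.0, -0.0, -1.0]]
wrist_force: [-0.1, 0.2, 1.0]
grip_width: 0.382
gripper_force: 14.9
t 3.07 tcp [569.8 317.6  24.8] psi -16.7 j6 0.69 w 35.9 gf 14.9 F [-0.1  0.2  1. ] Mz [-0.098  0.172 -0.02 ] tiltz [-0.  0. -1.]
MOVE [-0.02 -0.   -0.03] roll 0.05
t 3.48 tcp [569.8 317.6  24.8] psi -16.7 j6 0.69 w 36.3 gf 14.9 F [-1.1 -0.2  1.1] Mz [-0.117  0.208 -0.037] tiltz [ 0.  0. -1.]
MOVE [-0.02 -0.   -0.03] roll 0.05
```

```bash
python3 -m inch '[[0,0,-0.4,0,190],[0,0,-1.1,0,190],[0,0,-2,0,190],[0,0,-2.8,0,190],[0,0,-3.2,0,190]]' >/dev/null; python3 rel.py 557.1 -139.5 150 14.7
```

```text
t 3.9 tcp [571.7 318.4 156.8] psi -16.7 j6 0.69 w 36.0 gf 14.9 F [-0.3 -0.  -0.5] Mz [-0.065 -0.005  0.009] tiltz [ 0.006  0.003 -1.   ]
MOVE [-11.07   2.94   0.14] roll -5.23
```

```bash
python3 -m inch '[[-0.8,0.2,0,0,190],[-1.7,0.45,0,0,190],[-2.7,0.7,0,0,190],[-3.7,1,0,0,190],[-4.7,1.25,0,0,190]]' >/dev/null; python3 -m inch '[[-1,0.25,0,0,190],[-2,0.5,0,0,190],[-3,0.8,0,0,190],[-4,1.05,0,0,190],[-4.8,1.25,0,0,190]]' >/dev/null; python3 rel.py 557.1 -139.5 150 14.7
```

```text
t 4.73 tcp [556.1 -78.1 152.4] psi -16.7 j6 0.03 w 36.2 gf 14.9 F [ 1.1 -0.3 -0.9] Mz [-0.077  0.067  0.051] tiltz [ 0.    -0.001 -1.   ]
MOVE [-1.46  0.47  0.06] roll -5.24
```

```bash
python3 -m inch '[[-0.6,0.2,0,-1,190],[-1,0.35,0,-2.2,190],[-1.3,0.4,0,-3.4,190],[-1.3,0.4,0,-4.5,190],[-1.3,0.4,0,-5.2,190]]' >/dev/null; python3 -m inch '[[0,0,0,0,190],[0,0,0,0,190],[0,0,0,0,190],[0,0,0,0,190]]' >/dev/null; python3 rel.py 557.1 -139.5 100 14.7
```

```text
t 5.48 tcp [ 556.9 -129.2  152.5] psi 14.5 j6 -0.6 w 36.5 gf 14.9 F [-0.1  0.2 -0.6] Mz [-0.061  0.042 -0.032] tiltz [-0.  0. -1.]
MOVE [-0.25 -0.06  1.31] roll -0.04
```

```bash
python3 -m inch '[[-0.25,-0.05,0.4,0,190],[-0.25,-0.05,0.9,0,190],[-0.25,-0.05,1.3,0,190],[-0.25,-0.05,1.3,0,190],[-0.25,-0.05,1.3,0,190]]' >/dev/null; python3 rel.py 557.1 -139.5 42 14.7
python3 - <<'E'
from prof import *
im,D=snap("side"); np.savez("side1.npz",im=im,D=D); P=cloud("side",D); save("s1.png",cv2.resize(im[120:220,230:330],None,fx=5,fy=5,interpolation=cv2.INTER_CUBIC))
h=cv2.cvtColor(im,cv2.COLOR_RGB2HSV)
A=P[...,:2]@ux; B=P[...,:2]@uy; Z=P[...,2]
near=(abs(A-503)<60)&(abs(B+276)<60)
m=near&(Z>72)&(Z<128)&(abs(A-503)<16)
print("face pts",m.sum(),np.percentile(B[m],[10,50,90]).round(1))
red=near&((h[...,0]<8)|(h[...,0]>172))&(h[...,1]>170); print("red",red.sum(),np.percentile(A[red],[2,50,98]).round(1),np.percentile(B[red],[2,50,98]).round(1),np.percentile(Z[red],[2,50,98]).round(1))
# stop jaw and others seen from side for relative check
m=near&(Z>25)&(Z<44)&(B>-262); print("stopjaw back",m.sum(),np.percentile(B[m],[10,50,90]).round(1),np.percentile(A[m],[2,98]).round(1))
E
```

```text
t 5.9 tcp [ 557.  -139.3  100.1] psi 14.5 j6 -0.62 w 36.3 gf 14.9 F [-0.7 -0.6 -0.5] Mz [-0.056 -0.    -0.002] tiltz [-0.002  0.001 -1.   ]
MOVE [-0.01  0.    1.45] roll -0.03
face pts 170 [-256.1 -253.9 -251.3]
red 106 [486.3 503.9 520.4] [-291.7 -267.3 -250.6] [120.7 128.4 130.5]
stopjaw back 132 [-232.7 -229.7 -219.5] [475.1 532. ]
```

View pics/s1.png

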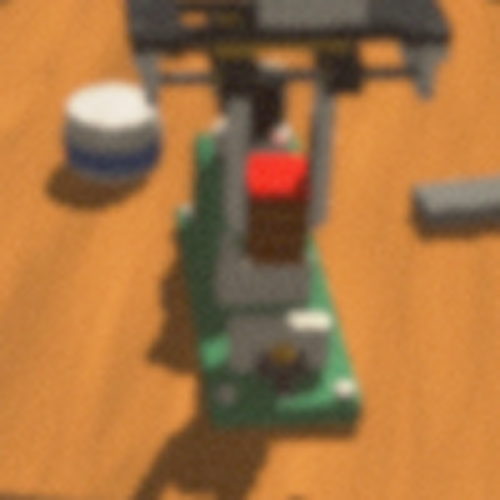

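Side crop: the red top is at (278,172) in the crop, with the brown face hanging above the jaws. Measured, the block is centred to within 1 mm in both axes. Lowering it now.

```bash
python3 -m inch '[[0,0,0.4,0,190],[0,0,0.8,0,190],[0,0,1.1,0,190],[0,0,1.3,0,190],[0,0,1.42,0,190]]' >/dev/null; python3 -m inch '[[0,0,0,0,190],[0,0,0,0,190]]' >/dev/null;python3 rel.py 557.1 -139.5 40 14.7
```

```text
t 6.53 tcp [ 558.1 -139.8   44.5] psi 14.5 j6 -0.62 w 35.9 gf 14.9 F [-0.3 -0.  -0.5] Mz [-0.071  0.03   0.031] tiltz [ 0.001 -0.    -1.   ]
MOVE [ 0.01 -0.02  0.11] roll -0.03
```

```bash
python3 -m inch '[[0,0,0.04,0,190],[0,0,0.04,0,190],[0,0,0.04,0,190]]' >/dev/null;python3 rel.py 557.1 -139.5 40 14.7
```

```text
t 6.78 tcp [ 557.8 -139.8   42.8] psi 14.5 j6 -0.62 w 35.9 gf 14.9 F [ 0.5 -0.1 -0.9] Mz [-0.078  0.055  0.034] tiltz [ 0.001 -0.    -1.   ]
MOVE [ 0.01 -0.02  0.07] roll -0.03
```

```bash
python3 -m inch '[[0,0,0.04,0,190],[0,0,0.04,0,190],[0,0,0.04,0,190]]' >/dev/null;python3 rel.py 557.1 -139.5 40 14.7;  python3 -m inch '[[0,0,0.02,0,190],[0,0,0.02,0,190],[0,0,0.02,0,190]]' >/dev/null;python3 rel.py 557.1 -139.5 40 14.7
```

```text
t 7.03 tcp [ 557.7 -139.8   40.8] psi 14.5 j6 -0.62 w 35.9 gf 14.9 F [ 0.6 -0.7 -0.5] Mz [-0.074  0.022  0.022] tiltz [ 0.001 -0.    -1.   ]
MOVE [ 0.01 -0.01  0.02] roll -0.03
t 7.28 tcp [ 557.7 -139.8   40.8] psi 14.5 j6 -0.62 w 36.0 gf 14.9 F [-1.6  1.   4.5] Mz [0.036 0.283 0.013] tiltz [ 0.001 -0.    -1.   ]
MOVE [ 0.01 -0.01  0.02] roll -0.03
```

```bash
python3 -m inch '[[0,0,0,0,140],[0,0,0,0,120],[0,0,0,0,80],[0,0,0,0,80],[0,0,0,0,80]]' ; python3 -m inch '[[0,0,-0.3,0,80],[0,0,-1,0,80],[0,0,-1.9,0,80],[0,0,-2.8,0,80],[0,0,-3.6,0,80]]' >/dev/null;python3 rel.py 587 -251 160 70
python3 - <<'E'
from prof import *
im,D=snap("top"); np.savez("top2.npz",im=im,D=D); P=cloud("top",D); h=cv2.cvtColor(im,cv2.COLOR_RGB2HSV)
roi=np.zeros(D.shape,bool); roi[185:240,240:330]=1
m=roi&(P[...,2]>118)&(P[...,2]<150)&(h[...,2]<110); q=P[m][:,:2]; print("knob",m.sum())
im2,D2=snap("side"); np.savez("side2.npz",im=im2,D=D2); P=cloud("side",D2); h=cv2.cvtColor(im2,cv2.COLOR_RGB2HSV); A=P[...,:2]@ux; B=P[...,:2]@uy; Z=P[...,2]
near=(abs(A-503)<60)&(abs(B+276)<60)
red=near&((h[...,0]<8)|(h[...,0]>172))&(h[...,1]>170); print("red",red.sum(),np.percentile(A[red],[2,50,98]).round(1),np.percentile(B[red],[2,50,98]).round(1),np.percentile(Z[red],[2,50,98]).round(1))
o=np.load("top0.npz")["im"]
# knob bar heading from first top image: dark blob at z=141
g=o.astype(float).mean(2); pts=at_z("top",np.argwhere(roi)[:,::-1],141.)[:,:2]; d=np.linalg.norm(pts-[586.5,-250.5],axis=1)<26
w=np.clip(60-g[roi],0,None)*d; c=(w[:,None]*pts).sum(0)/w.sum(); C=((pts-c)*w[:,None]).T@(pts-c)/w.sum(); ev,V=np.linalg.eigh(C); print("bar c",c.round(1),ev.round(),np.degrees(np.arctan2(V[1,1],V[0,1])))
E
```

```text
time_s: 7.7
ee_pos: [557.4, -139.7, 39.7]
orientation: [[-0.251, 0.968, -0.0], [0.968, 0.251, 0.0], [0.0, -0.0, -1.0]]
wrist_force: [0.4, -0.5, -0.4]
grip_width: 0.677
gripper_force: 0.0
t 8.12 tcp [ 557.5 -139.7  185.7] psi 14.5 j6 -0.62 w 64.6 gf 0.0 F [ 0.3 -0.5  0.7] Mz [-0.129 -0.007 -0.037] tiltz [ 0.001 -0.    -1.   ]
MOVE [-2.88  0.02  0.64] roll -9.25
knob 0
red 112 [488.2 505.9 520.8] [-293.  -268.7 -252. ] [59.5 69.  71.3]
bar c [ 586.5 -245. ] [ 38. 140.] 152.03816257274383
```

Run:
```python
from prof import *
z=np.load("top0.npz"); P=cloud("top",z["D"]).reshape(-1,3)
k=np.array([587,-251])
for lo in(118,124,130):
    m=(P[:,2]>lo)&(P[:,2]<160)&(np.linalg.norm(P[:,:2]-k,axis=1)<40); q=P[m][:,:2]; c=q.mean(0); ev,V=np.linalg.eigh(np.cov((q-c).T)); print(m.sum(),c.round(1),np.sqrt(ev*12).round(1),np.degrees(np.arctan2(V[1,1],V[0,1])).round(1))
# template: fit centre+heading of a 46x14 bar (z 141) to depth mask by IoU in image
roi=np.zeros(z["D"].shape,np.uint8); Pz=cloud("top",z["D"]); roi=((Pz[...,2]>118)&(Pz[...,2]<160)&(np.linalg.norm(Pz[...,:2]-k,axis=2)<45)).astype(float)
S=16; best=[]
for x in np.arange(581,592,1.):
  for y in np.arange(-256,-244,1.):
    for a in range(-40,11,3):
        t=np.radians(a);X=np.array([np.cos(t),np.sin(t)]);Y=np.array([-X[1],X[0]])
        tot=np.zeros((40,40),np.uint8)
        for zz in(118,130,141):
            c=[[*(np.array([x,y])+i*23*X+j*7*Y),zz] for i,j in((1,1),(1,-1),(-1,-1),(-1,1))]
            p=proj("top",c)-[295,185]; cv2.fillConvexPoly(tot,np.round(p*S).astype(np.int32),1,shift=4)
        b=roi[185:225,295:335]; best.append(((tot*b).sum()/np.maximum(tot,b).sum(),x,y,a))
best.sort(reverse=True); print(np.array(best[:8]).round(3).tolist()); print("mean",np.average(np.array(best[:25]),axis=0).round(2))
z=np.load("side2.npz"); P=cloud("side",z["D"]).reshape(-1,3); m=(P[:,2]>128)&(P[:,2]<160)&(np.linalg.norm(P[:,:2]-k,axis=1)<40); q=P[m][:,:2]; print("side",m.sum(),q.mean(0) if m.any() else '',np.percentile(P[m][:,2],95) if m.any() else '')
```

```text
88 [ 586.4 -250.4] [15.2 46.7] 163.9
86 [ 586.7 -250.6] [15.1 46.7] 164.5
81 [ 586.6 -251. ] [14.8 46.3] 164.2Traceback (most recent call last):
  File "<stdin>", line 16, in <module>
  File "h.py", line 18, in proj
    K,k1,R,t=cal(n); return cv2.projectPoints(np.array(P,float).reshape(-1,1,3),cv2.Rodrigues(R)[0],t,K,np.array([k1,0,0,0,0.]))[0].reshape(-1,2)
             ~~~^^^
  File "h.py", line 4, in cal
    c=r.calibration(n); K=np.array(c["camera_matrix"],float); R=cv2.Rodrigues(np.array(c["rvec"],float))[0]
ValueError: time passes only in moves, steps and waits
```

```bash
python3 -m inch '[[-2.9,0.02,0,-10,80],[-2.9,0.02,0,-10,80],[-2.9,0.02,0,-10,80],[-2.9,0.02,0,-10,80],[-2.9,0.02,0,-10,80]]' >/dev/null; python3 rel.py 586.6 -250.8 170 74.2
```

```text
t 8.63 tcp [ 587.  -253.8  181.7] psi 50.5 j6 -1.4 w 64.3 gf 0.0 F [-0.6  0.  -0.4] Mz [ 0.035 -0.033 -0.02 ] tiltz [-0.002  0.001 -1.   ]
MOVE [0.06 0.05 0.29] roll -3.95
```

```bash
python3 -m inch '[[0,0,0.2,-4,80],[0,0,0.2,-4,80],[0,0,0.2,-4,80],[0,0,0.2,-4,80],[0,0,0.2,-4,80]]' >/dev/null; python3 rel.py 586.6 -250.8 120 74.2
```

```text
t 9.05 tcp [ 586.7 -251.5  174.3] psi 74.4 j6 -1.81 w 64.5 gf 0.0 F [ 0.3 -0.4  0.2] Mz [ 0.015  0.022 -0.008] tiltz [-0.002  0.001 -1.   ]
MOVE [0.   0.01 1.36] roll 0.03
```

```bash
python3 -m inch '[[0,0,0.3,0,80],[0,0,0.7,0,80],[0,0,1.05,0,80],[0,0,1.3,0,80],[0,0,1.35,0,80]]' >/dev/null; python3 rel.py 586.6 -250.8 120 74.2; python3 -m inch '[[0,0,0,0,190],[0,0,0,0,230],[0,0,0,0,230],[0,0,0,0,230],[0,0,0,0,230]]' 20 >/dev/null; python3 rel.py 586.6 -250.8 120 74.2;python3 -m inch '[[0,0,0,0,230],[0,0,0,0,230],[0,0,0,0,230],[0,0,0,0,230],[0,0,0,0,230]]' 20 >/dev/null; python3 rel.py 586.6 -250.8 120 74.2
```

```text
t 9.47 tcp [ 585.8 -250.9  119.1] psi 74.3 j6 -1.81 w 64.6 gf 0.0 F [ 1.   0.3 -0.1] Mz [-0.038 -0.029 -0.03 ] tiltz [-0.004  0.002 -1.   ]
MOVE [-0.02  0.01 -0.02] roll 0.01
t 9.88 tcp [ 587.8 -252.   122.7] psi 74.3 j6 -1.81 w 34.9 gf 0.0 F [ 0.4 -0.9 -0.2] Mz [ 0.056  0.025 -0.01 ] tiltz [ 0.001 -0.001 -1.   ]
MOVE [0.04 0.02 0.07] roll 0.02
t 10.3 tcp [ 586.9 -254.   122.2] psi 74.4 j6 -1.81 w 13.7 gf 20.0 F [-1.5 -5.1  1.1] Mz [-0.964  0.353 -0.076] tiltz [-0.    -0.004 -1.   ]
MOVE [0.03 0.07 0.06] roll 0.03
```

```bash
python3 -m inch '[[0,-0.06,0,0,230],[0,-0.06,0,0,230],[0,-0.06,0,0,230]]' >/dev/null; python3 rel.py 586.6 -250.8 120 74.2; python3 -m inch '[[0,0,0,0.5,230],[0,0,0,1,230],[0,0,0,1.5,230],[0,0,0,2,230],[0,0,0,2.5,230]]' >/dev/null; python3 rel.py 586.6 -250.8 120 74.2
```

```text
t 10.55 tcp [ 586.9 -254.2  122.2] psi 74.3 j6 -1.81 w 14.0 gf 20.0 F [-0.8 -1.8  1.9] Mz [-0.226  0.145  0.001] tiltz [ 0.001 -0.    -1.   ]
MOVE [0.03 0.08 0.05] roll 0.02
t 10.97 tcp [ 586.8 -254.3  122.2] psi 59.2 j6 -1.55 w 13.8 gf 20.0 F [-1.1 -1.4  1.7] Mz [-0.353  0.171  0.063] tiltz [ 0.    -0.001 -1.   ]
MOVE [0.05 0.07 0.05] roll -2.5
```

```bash
python3 -m inch '[[0,0,0,1,230],[0,0,0,2,230],[0,0,0,3,230],[0,0,0,4,230],[0,0,0,5,230]]' >/dev/null; python3 rel.py 587 -254.5 122 74.2; python3 -m inch '[[0,0,0,1,230],[0,0,0,2,230],[0,0,0,3,230],[0,0,0,4,230],[0,0,0,4,230]]' >/dev/null; python3 rel.py 587 -254.5 122 74.2
```

```text
t 11.38 tcp [ 586.7 -254.4  122.2] psi 29.0 j6 -1.02 w 13.6 gf 20.0 F [-0.6 -1.4  2.1] Mz [-0.425  0.219 -0.012] tiltz [ 0.    -0.001 -1.   ]
MOVE [-0.    0.01  0.  ] roll -7.53
t 11.8 tcp [ 586.6 -254.5  122.2] psi 5.3 j6 -0.61 w 14.1 gf 20.0 F [-0.6 -2.2  2.9] Mz [-0.575  0.325  0.066] tiltz [-0.    -0.001 -1.   ]
MOVE [0.   0.01 0.  ] roll -11.49
```

```bash
for i in 1; do python3 -m inch '[[0,0,0,1,230],[0,0,0,2,230],[0,0,0,3,230],[0,0,0,3,230]]' >/dev/null; python3 rel.py 587 -254.5 122 74.2; done; python3 -m inch '[[0,0,0,1,230],[0,0,0,2,230],[0,0,0,3,230],[0,0,0,3,230]]' >/dev/null; python3 rel.py 587 -254.5 122 74.2
```

```text
t 12.13 tcp [ 586.5 -254.5  122.2] psi -12.6 j6 -0.3 w 14.1 gf 20.0 F [-1.  -1.5  2.5] Mz [-0.578  0.501 -0.004] tiltz [-0.    -0.001 -1.   ]
MOVE [0.   0.01 0.  ] roll -14.47
t 12.47 tcp [ 586.4 -254.5  122.1] psi -30.5 j6 0.02 w 13.9 gf 20.0 F [-3.1 -3.1  3.9] Mz [-0.645  0.588  0.036] tiltz [-0.001 -0.001 -1.   ]
MOVE [0.01 0.01 0.  ] roll -17.45
```

Run:
```python
from prof import *
im,D=snap("side"); save("s3.png",cv2.resize(im[120:220,230:330],None,fx=5,fy=5,interpolation=cv2.INTER_CUBIC)); P=cloud("side",D)
A=P[...,:2]@ux; B=P[...,:2]@uy; Z=P[...,2]
m=(abs(A-503)<27)&(Z>25)&(Z<44)&(B<-290)&(B>-335); print("mov jaw pts",m.sum(),np.percentile(B[m],[50,90]) if m.any() else '')
m=(abs(A-503)<27)&(Z>42)&(Z<49)&(B<-280)&(B>-335); print("top pts",m.sum(),np.percentile(B[m],[50,95]) if m.any() else '')
```

```text
mov jaw pts 25 [-299.31668029 -297.33085569]
top pts 15 [-303.60743625 -298.21825203]
```

```bash
python3 -m inch '[[0,0,0,1,230],[0,0,0,2,230],[0,0,0,3,230],[0,0,0,3,230]]' >/dev/null; python3 rel.py 587 -254.5 122 74.2; python3 -m inch '[[0,0,0,1,230],[0,0,0,2,230],[0,0,0,2,230]]' >/dev/null; python3 rel.py 587 -254.5 122 74.2
```

```text
t 12.85 tcp [ 586.3 -254.4  122.1] psi -48.5 j6 0.33 w 14.0 gf 20.0 F [-2.7 -3.4  4.7] Mz [-0.609  0.736  0.069] tiltz [-0.001 -0.001 -1.   ]
MOVE [0.01 0.01 0.  ] roll -20.45
t 13.1 tcp [ 586.3 -254.4  122.1] psi -60.4 j6 0.54 w 13.9 gf 20.0 F [-3.9 -3.   4.1] Mz [-0.597  0.81   0.039] tiltz [-0.001 -0.001 -1.   ]
MOVE [0.01 0.01 0.  ] roll -22.44
```

```bash
python3 -m inch '[[0,0,0,1,230],[0,0,0,2,230],[0,0,0,2,230]]' >/dev/null; python3 rel.py 587 -254.5 122 74.2
```

```text
t 13.35 tcp [ 586.3 -254.3  122.1] psi -72.4 j6 0.75 w 14.0 gf 20.0 F [-3.6 -2.8  4.3] Mz [-0.614  0.915  0.016] tiltz [-0.001 -0.    -1.   ]
MOVE [0.02 0.01 0.  ] roll -24.44
```

```bash
python3 -m inch '[[0,0,0,1,230],[0,0,0,2,230],[0,0,0,2,230]]' >/dev/null; python3 rel.py 587 -254.5 122 74.2
```

```text
t 13.6 tcp [ 586.2 -254.2  122.1] psi -84.4 j6 0.96 w 13.6 gf 20.0 F [-3.4 -3.1  5. ] Mz [-0.564  0.905  0.049] tiltz [-0.001 -0.    -1.   ]
MOVE [0.02 0.01 0.  ] roll -26.43
```

```bash
python3 - <<'E'
from prof import *
im,D=snap("side"); P=cloud("side",D); A=P[...,:2]@ux; B=P[...,:2]@uy; Z=P[...,2]
m=(abs(A-503)<27)&(Z>25)&(Z<44)&(B<-285)&(B>-335); print("mov jaw pts",m.sum(),np.percentile(B[m],[50,90]))
E
python3 -m inch '[[0,0,0,1,230],[0,0,0,2,230],[0,0,0,2,230]]' >/dev/null; python3 rel.py 587 -254.5 122 74.2
```

```text
mov jaw pts 22 [-294.32104945 -291.94751248]
t 13.9 tcp [ 586.2 -254.2  122.1] psi -96.4 j6 1.17 w 13.8 gf 20.0 F [-3.8 -2.6  5.8] Mz [-0.595  0.899  0.058] tiltz [-0.001 -0.    -1.   ]
MOVE [0.02 0.01 0.  ] roll -28.43
```

```bash
python3 -m inch '[[0,0,0,1,230],[0,0,0,2,230],[0,0,0,2,230]]' >/dev/null; python3 rel.py 587 -254.5 122 74.2
```

```text
t 14.15 tcp [ 586.2 -254.1  122.1] psi -108.4 j6 1.37 w 13.8 gf 20.0 F [-3.9 -1.9  5.1] Mz [-0.522  0.876  0.166] tiltz [-0.001 -0.    -1.   ]
MOVE [0.02 0.   0.  ] roll 29.57
```

```bash
python3 -m inch '[[0,0,0,0.5,230],[0,0,0,1,230],[0,0,0,1,230]]' >/dev/null; python3 rel.py 587 -254.5 122 74.2|head -1;  python3 -m inch '[[0,0,0,0.5,230],[0,0,0,1,230],[0,0,0,1,230]]' >/dev/null; python3 rel.py 587 -254.5 122 74.2|head -1
```

```text
t 14.4 tcp [ 586.2 -254.1  122.1] psi -114.3 j6 1.48 w 14.0 gf 20.1 F [-3.2 -2.4  6.2] Mz [-0.477  0.85   0.303] tiltz [-0.001 -0.    -1.   ]
t 14.65 tcp [ 586.3 -254.   122.1] psi -120.3 j6 1.58 w 13.9 gf 20.0 F [-3.4 -2.2  5.4] Mz [-0.526  0.861  0.038] tiltz [-0.001  0.    -1.   ]
```

```bash
python3 -m inch '[[0,0,0,0.5,230],[0,0,0,1,230],[0,0,0,1,230]]' >/dev/null; python3 rel.py 587 -254.5 122 74.2|head -1
```

```text
t 14.9 tcp [ 586.3 -254.   122.1] psi -126.3 j6 1.69 w 14.1 gf 20.0 F [-3.1 -1.7  5.7] Mz [-0.477  0.838 -0.01 ] tiltz [-0.001  0.    -1.   ]
```

```bash
python3 -m inch '[[0,0,0,0.5,230],[0,0,0,1,230],[0,0,0,1,230]]' >/dev/null; python3 rel.py 587 -254.5 122 74.2|head -1
```

```text
t 15.15 tcp [ 586.3 -254.   122.1] psi -132.3 j6 1.79 w 14.0 gf 20.0 F [-4.  -2.2  5.1] Mz [-0.42   0.899  0.005] tiltz [-0.001  0.    -1.   ]
```

The torque rose to 0.30 N m, then dropped to zero between psi -114° and -120°, which is the first click. I'll stop turning and release.

```bash
python3 -m inch '[[0,0,0,0,180],[0,0,0,0,120],[0,0,0,0,80],[0,0,0,0,80],[0,0,0,0,80]]' ; python3 -m inch '[[0,0,-0.4,0,80],[0,0,-1,0,80],[0,0,-1.9,0,80],[0,0,-2.8,0,80],[0,0,-3.6,0,80]]' >/dev/null; python3 rel.py 450 -450 300 74.2
```

```text
time_s: 15.57
ee_pos: [586.9, -253.6, 121.4]
orientation: [[0.736, -0.677, -0.0], [-0.677, -0.736, 0.001], [-0.001, -0.001, -1.0]]
wrist_force: [-0.0, 0.1, -0.1]
grip_width: 0.465
gripper_force: 0.0
t 15.98 tcp [ 586.9 -253.8  267.8] psi -132.6 j6 1.8 w 64.5 gf 0.0 F [ 1.  -0.7  0.4] Mz [0.027 0.141 0.01 ] tiltz [ 0.001  0.    -1.   ]
MOVE [ 0.8   5.93 -0.81] roll 25.53
```

Now I'll move the hand aside and check the knob slip and the block in the top view.

```bash
python3 -m inch '[[0.1,1,0,0,80],[0.3,2,0,0,80],[0.5,3,0,0,80],[0.7,4,0,0,80],[0.8,4.5,0,0,80]]' >/dev/null; python3 -m inch '[[0,0,0,0,80],[0,0,0,0,80],[0,0,0,0,80]]'
python3 - <<'E'
from prof import *
im,D=snap("top"); P=cloud("top",D); h=cv2.cvtColor(im,cv2.COLOR_RGB2HSV); np.savez("top4.npz",im=im,D=D)
save("t4.png",cv2.resize(im[185:240,240:330],None,fx=8,fy=8,interpolation=cv2.INTER_CUBIC))
roi=np.zeros(D.shape,bool); roi[185:240,240:330]=1
red=roi&((h[...,0]<8)|(h[...,0]>172))&(h[...,1]>170)&(P[...,2]<80); w=at_z("top",np.argwhere(red)[:,::-1],68.)[:,:2]
print("red",red.sum(),(w@ux).mean(),(w@uy).mean(),cv2.minAreaRect(w.astype(np.float32)),np.percentile(P[red][:,2],[5,50,95]))
k=np.array([587,-253]); Q=P.reshape(-1,3); m=(Q[:,2]>124)&(Q[:,2]<160)&(np.linalg.norm(Q[:,:2]-k,axis=1)<40); q=Q[m][:,:2]; c=q.mean(0); ev,V=np.linalg.eigh(np.cov((q-c).T)); print("bar",m.sum(),c,np.degrees(np.arctan2(V[1,1],V[0,1])))
E
```

```text
time_s: 16.65
ee_pos: [488.8, -407.2, 265.7]
orientation: [[0.736, -0.677, 0.001], [-0.677, -0.736, 0.001], [-0.0, -0.001, -1.0]]
wrist_force: [0.3, -0.4, -0.7]
grip_width: 0.685
gripper_force: 0.0
red 155 503.95658113616753 -269.99346330331997 ((555.899169921875, -132.9432373046875), (35.95146179199219, 40.64780807495117), 15.335369110107422) [62.70841578 68.02109137 72.16371563]
bar 77 [ 587.08801462 -251.65633724] 140.44249861863938
```

View pics/t4.png

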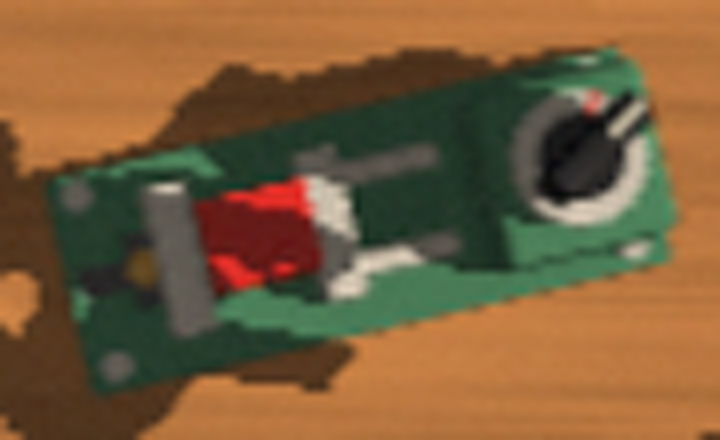

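The top view shows the block upright between the jaws, with its red top at (255,235) in the crop. The white line at (625,118) is about 28° (0.49 rad) past the red line at (593,102), which is one click.

```bash
python3 -c "
from station import r
print(r.finish_job())"
```

```text
the job is handed in; nothing more can be done
None
```

The job is handed in, with no verdict returned: the brown block stands upright and clamped in the vice, the ratchet slipped one click (about 0.49 rad measured), and the hand is clear.

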